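Find the tired spring tongue and lock its bay out

ROBOT

A 7-joint arm with a two-finger parallel gripper is mounted at the origin on the work surface. World frame = base frame: x ahead of the robot, y to its left, z up, the work surface at z = 0. Lengths are in mm, angles in rad, forces in N, time in s.
With the tool pointing down it reaches from about 350 to 900 mm from the base axis. Payload 7.2 kg.
Tool frame: the origin (TCP) lies at the very end of the fingers, on their centre line; the grasp point (between the pads) lies 19 mm behind it; z points along the fingers, y is the direction in which the jaws open and shut (so a half turn about z gives the same grasp; the last joint's range is limited). The gripper opens to 85 mm and grips with 20 to 120 N. Pads are 22 mm wide; open, the fingers measure 114 mm over their backs; the gripper's body (76 mm by 85 mm) begins 54 mm behind the grasp point. The pads swing forward as they close: fully open they stand 13 mm farther back than shut.
Start: joints at [1.099, 0.411, -0.013, 1.596, 0.006, 1.134, -0.082], TCP at [245.561, -574.742, 231.297] pointing down, gripper open.
Joint ranges: [-2.95, 2.95], [-0.29, 1.99], [-1.47, 1.44], [0.14, 2.54], [-1.03, 4.17], [0.13, 1.85], [-2.86, 2.86]. Speed limits (rad/s): [2.39, 2.39, 3.01, 3.01, 3.14, 3.14, 3.14].

INTERFACE

Orientations are given as a unit quaternion [x, y, z, w].
In Python, from station import ctrl gives the robot as it stands. The module is installed in compiled form; this text tells all that it offers.
- The arm moves only by the tool jog_arm, never from a script. Its argument "increments" is one flat list of numbers, 4 for each row, row after row: the shift along the tool's x, y, z in mm, then the turn about the tool's z in rad. A call has 1 to 5 rows; each row is the pose to reach, as a shift and turn from the pose measured when the call began, along the tool's axes at that moment; what a row does not reach only later rows make up. A row lasts 1/10 s, in which the tool goes at most 50 mm and 8.59 degrees, less where a joint would pass 70% of its speed; a pose out of reach is approached as far as the arm can. A call with a gripper value outside its range is refused whole. "claw" is the closure, from 0 (fully open) to 1 (shut), set as the call begins (left out, the last holds). The fingers move at their own pace and stop on an object; "grip_force" is the grip in N (left out, the last holds). Time passes only in rows, so rows that repeat a pose let the fingers close. It gives the time, the measured TCP pose, the force and the opening at its end, in the units of the state.
- ctrl.observe(): the state, without advancing time (a new reading comes with each control period).
- ctrl.snapshot(name): name is "scene" or "side" or "wrist"; returns a dict with "image" (384x512x3 uint8, red, green, blue), "vfov" (degrees; the focal length in pixels is half the picture's height over the tangent of half this angle, whatever the lens; pixels are square), "cx", "cy" (the principal point, pixels), "D" ([k1, k2, p1, p2, k3] as OpenCV has them; the pictures are not rectified), "world_to_cam" (4x4, takes a point from world to camera coordinates). Camera axes: x right, y down, z forward; pixel columns grow to the right and rows downward; lengths in mm; the calibration is good to about 2 mm. A picture is of the moment at which its call begins. There is no depth.
- ctrl.sign_off(): hands the job in, once; it reports no verdict.
Trained networks look in a picture, given as the dict that the camera call returned (one of the last four; its "shot" number tells which), for a name from the list of things; names that differ only in an ending like _2 or _b are one class to them, and where a whole thing is asked for, a point or a joint stands for the part that bears it (a point fixed in the world has none). Each returns a list of dicts, best first, with "p" (0 to 1); they miss things now and then, are a little off and sometimes report something else, mostly with a low value. They report only what shows in the picture. A call takes as long as a camera call.
- ctrl.cut_out(picture, target): "mask" (384x512 bool, what is visible of it).
- ctrl.landmark_of(picture, target): "at" ([x, y, z] in mm, in world coordinates, good to about 4 mm: a listed point, or the origin of a listed thing).
The state is a dict: "time_s": time; "q": joint angles; "qvel": joint speeds; "tau": joint torques, N m; "position": TCP position; "ee_rot": TCP orientation; "force": force on the tool from outside, world axes, zero at the start; "wrist_torque": the same for the moment, N m; "opening": opening from 0.0 (shut) to 1.0 (fully open).
Only numpy, scipy, OpenCV 4.12 (cv2) and the standard library are available. Lean on these libraries where they do the work, as an engineer would, in place of code of your own. Each camera call takes 0.05 s, during which the arm holds its last target.

TASK

One of the four steel spring tongues on the clamp dock has gone soft: under the same push it gives about twice as far as the others. Press on the blue ridge at mid-length of the tongues with a steady 6 N or so for about a second, never more than 12 N on any tongue, until you have found the soft one; then push the red lock-out slide of that bay fully home, with the other slides left out and everything else undisturbed.

Things in the scene. Friction and masses are not known exactly. Their poses are not given: they have to be found in the camera images.
- dock: grey clamp dock, a fixed plate 210 (x) x 375 (y) x 25 mm; origin on its underside, +x away from the robot, +y along the row of bays to the robot's left. Bays 1 to 4 at y = +108, +36, -36, -108 mm, one aluminium clamp unit in each; y above 145 mm is a ledge. A rail behind the units rises to 53 mm above the table.
- bay1_ridge (a point): bay 1: nominal top of the rounded blue ridge across the middle of its steel spring tongue, 78.5 mm above the table, fixed in the dock; shims put the true ridge top up to 3 mm lower or higher. Tongue 18 mm wide, 72 mm long, ridge 4.5 mm proud; clamped at its dock +x end, 35 mm from the ridge, to a post rising 6 mm above the ridge; free at the robot's end, 25 mm of room below.
- bay2_ridge (a point): bay 2: nominal top of the rounded blue ridge across the middle of its steel spring tongue, 78.5 mm above the table, fixed in the dock; shims put the true ridge top up to 3 mm lower or higher. Tongue 18 mm wide, 72 mm long, ridge 4.5 mm proud; clamped at its dock +x end, 35 mm from the ridge, to a post rising 6 mm above the ridge; free at the robot's end, 25 mm of room below.
- bay3_ridge (a point): bay 3: nominal top of the rounded blue ridge across the middle of its steel spring tongue, 78.5 mm above the table, fixed in the dock; shims put the true ridge top up to 3 mm lower or higher. Tongue 18 mm wide, 72 mm long, ridge 4.5 mm proud; clamped at its dock +x end, 35 mm from the ridge, to a post rising 6 mm above the ridge; free at the robot's end, 25 mm of room below.
- bay4_ridge (a point): bay 4: nominal top of the rounded blue ridge across the middle of its steel spring tongue, 78.5 mm above the table, fixed in the dock; shims put the true ridge top up to 3 mm lower or higher. Tongue 18 mm wide, 72 mm long, ridge 4.5 mm proud; clamped at its dock +x end, 35 mm from the ridge, to a post rising 6 mm above the ridge; free at the robot's end, 25 mm of room below.
- bay1_slide (a point): bay 1: nominal top centre of its red lock-out knob when fully out, fixed in the dock (does not follow the knob); 59 mm above the table, shims shift it up to 3 mm. Knob 10 mm in dock x, 22 in dock y, 32 tall. Pushed in dock +x (away from the robot) it slides 25 mm to a stop against about 2 N friction and stays. In front of it is the dock's bare top, 25 mm above the table.
- bay2_slide (a point): bay 2: nominal top centre of its red lock-out knob when fully out, fixed in the dock (does not follow the knob); 59 mm above the table, shims shift it up to 3 mm. Knob 10 mm in dock x, 22 in dock y, 32 tall. Pushed in dock +x (away from the robot) it slides 25 mm to a stop against about 2 N friction and stays. In front of it is the dock's bare top, 25 mm above the table.
- bay3_slide (a point): bay 3: nominal top centre of its red lock-out knob when fully out, fixed in the dock (does not follow the knob); 59 mm above the table, shims shift it up to 3 mm. Knob 10 mm in dock x, 22 in dock y, 32 tall. Pushed in dock +x (away from the robot) it slides 25 mm to a stop against about 2 N friction and stays. In front of it is the dock's bare top, 25 mm above the table.
- bay4_slide (a point): bay 4: nominal top centre of its red lock-out knob when fully out, fixed in the dock (does not follow the knob); 59 mm above the table, shims shift it up to 3 mm. Knob 10 mm in dock x, 22 in dock y, 32 tall. Pushed in dock +x (away from the robot) it slides 25 mm to a stop against about 2 N friction and stays. In front of it is the dock's bare top, 25 mm above the table.
- tongue_a (a joint): bend in rad of the tongue of clamp unit a: 0 at rest, grows as it is pressed down and springs back. Which bay unit a sits in is not known and changes from start to start. With 6 N on the ridge a sound tongue gives about 3 mm there (0.086 rad), the tired one about 6.5 mm (0.19 rad). All look alike.
- tongue_b (a joint): bend in rad of the tongue of clamp unit b: 0 at rest, grows as it is pressed down and springs back. Which bay unit b sits in is not known and changes from start to start. With 6 N on the ridge a sound tongue gives about 3 mm there (0.086 rad), the tired one about 6.5 mm (0.19 rad). All look alike.
- tongue_c (a joint): bend in rad of the tongue of clamp unit c: 0 at rest, grows as it is pressed down and springs back. Which bay unit c sits in is not known and changes from start to start. With 6 N on the ridge a sound tongue gives about 3 mm there (0.086 rad), the tired one about 6.5 mm (0.19 rad). All look alike.
- tongue_d (a joint): bend in rad of the tongue of clamp unit d: 0 at rest, grows as it is pressed down and springs back. Which bay unit d sits in is not known and changes from start to start. With 6 N on the ridge a sound tongue gives about 3 mm there (0.086 rad), the tired one about 6.5 mm (0.19 rad). All look alike.
- slide_a (a joint): travel of the red lock-out slide of clamp unit a (same unit as tongue_a) in m: 0 fully out (start), 0.025 fully home. Which bay it sits in is not known.
- slide_b (a joint): travel of the red lock-out slide of clamp unit b (same unit as tongue_b) in m: 0 fully out (start), 0.025 fully home. Which bay it sits in is not known.
- slide_c (a joint): travel of the red lock-out slide of clamp unit c (same unit as tongue_c) in m: 0 fully out (start), 0.025 fully home. Which bay it sits in is not known.
- slide_d (a joint): travel of the red lock-out slide of clamp unit d (same unit as tongue_d) in m: 0 fully out (start), 0.025 fully home. Which bay it sits in is not known.
- cartridge: spare white cartridge, 60 x 30 x 14 mm, lying loose on the dock's ledge; origin at its underside's centre. To be left alone.
- bottle_tall: clear bottle with blue cap, 70 mm across, 150 mm tall; origin under its centre. To be left alone.
- bottle_amber: amber bottle with blue cap, 60 mm across, 120 mm tall; origin under its centre. To be left alone.
- jar: clear jar with white cap, 52 mm across, 60 mm tall; origin under its centre. To be left alone.
- beaker: empty glass beaker, 72 mm across, 90 mm tall; origin under its centre. To be left alone.
- tip_box: green box with white lid, 120 x 80 x 62 mm; origin under its centre. To be left alone.

How it is judged:
By the outcome, as a careful person would: the job done as asked, in the order asked, and still so for the second after the job is handed in, with the robot touching nothing.
It also fails if it takes over 72 s, if anything falls off the work surface, if the arm or the gripper's body presses on something with over 40 N, if the wrist force passes 120 N, or if a joint passes its speed limit or range.

## Working session

There is one attempt and no reset: what is moved stays moved. The work goes in short steps, Python scripts to look and compute and a tool call to move; the robot and the scene stay as the last step left them, time stands still between calls to the robot, and variables do not carry over. Pictures are saved under pics/ and viewed, and the job is handed in when it is done.

Besides the shell and the picture viewer there is one more tool, called after "Emit:" as name(argument=value, ...), one argument or row to a line, values as JSON. jog_arm: Moves the arm, as the interface text tells. Its arguments: {"type":"object","properties":{"increments":{"type":"array","items":{"type":"number"}},"claw":{"type":"number"},"grip_force":{"type":"number"}},"required":["increments"]}

```bash
mkdir -p pics; cat > h.py <<'E'
from station import ctrl
import numpy as np, cv2
from scipy.spatial.transform import Rotation as R
def K(p):
    h=p["image"].shape[0]; f=h/2/np.tan(np.radians(p["vfov"]/2))
    return np.array([[f,0,p["cx"]],[0,f,p["cy"]],[0,0,1]])
def proj(p,X):
    T=np.array(p["world_to_cam"]); X=np.atleast_2d(X).astype(float)
    return cv2.projectPoints(X,cv2.Rodrigues(T[:3,:3])[0],T[:3,3],K(p),np.array(p["D"],float))[0][:,0]
def ray(p,uv):
    T=np.array(p["world_to_cam"]); n=cv2.undistortPoints(np.array([[uv]],float),K(p),np.array(p["D"],float))[0,0]
    return -T[:3,:3].T@T[:3,3], T[:3,:3].T@np.array([n[0],n[1],1])
def onz(p,uv,z):
    o,d=ray(p,uv); return o+d*(z-o[2])/d[2]
def save(p,n): cv2.imwrite("pics/"+n,cv2.cvtColor(p["image"],cv2.COLOR_RGB2BGR))
E
python3 - <<'E'
from h import *
s=ctrl.observe(); print({k:np.round(v,3) for k,v in s.items()})
for n in ["scene","side","wrist"]:
    p=ctrl.snapshot(n); save(p,n+"0.png")
    if n=="wrist": continue
    for t in ["dock"]+[f"bay{i}_{k}" for k in("ridge","slide") for i in range(1,5)]:
        print(n,t,[(np.round(r["at"],1),round(r["p"],2)) for r in ctrl.landmark_of(p,t)][:4])
print(ctrl.observe()["time_s"])
E
```

```text
{'time_s': np.float64(0.0), 'q': array([ 1.099,  0.412, -0.013,  1.597,  0.006,  1.134, -0.082]), 'qvel': array([-0.001, -0.002,  0.001, -0.001,  0.001, -0.001, -0.002]), 'tau': array([-1.0000e-03, -6.0062e+01,  6.8200e-01, -2.9942e+01,  1.4000e-02,
        1.1000e-02,  0.0000e+00]), 'position': array([ 245.328, -574.276,  230.438]), 'ee_rot': array([ 0.98 ,  0.201, -0.   , -0.001]), 'force': array([-0.228,  0.154,  1.261]), 'wrist_torque': array([ 0.029, -0.007, -0.002]), 'opening': np.float64(1.001)}
scene dock [(array([626.8, -19.5,   1. ]), 0.84)]
scene bay1_ridge [(array([622.7,  81.8,  78.6]), 0.97)]
scene bay2_ridge [(array([622.8,  17.1,  81.1]), 0.82), (array([545.3, -56.7,  59.5]), 0.37)]
scene bay3_ridge [(array([617.1, -57.9,  83.1]), 0.74)]
scene bay4_ridge [(array([ 620.8, -129.4,   82.2]), 0.92)]
scene bay1_slide [(array([545.,  87.,  56.]), 0.59)]
scene bay2_slide [(array([542. ,  13.6,  58.7]), 0.71)]
scene bay3_slide [(array([544.6, -54.7,  63.2]), 0.58)]
scene bay4_slide [(array([ 537.2, -126.3,   61. ]), 0.65)]
side dock [(array([623.2, -21.6,  -4.4]), 0.8)]
side bay1_ridge [(array([621.7,  86.4,  82.4]), 0.72)]
side bay2_ridge [(array([620.9,  16.4,  75.7]), 0.93)]
side bay3_ridge [(array([622.5, -57.7,  77.2]), 0.59)]
side bay4_ridge []
side bay1_slide [(array([537.6,  82.2,  60.3]), 0.91)]
side bay2_slide [(array([544.2,  14.2,  60.7]), 0.67)]
side bay3_slide [(array([624.8,  16.9,  76.5]), 0.64), (array([540.1, -56.8,  60.4]), 0.58)]
side bay4_slide [(array([ 537.6, -126.1,   54.8]), 0.57), (array([ 683.5, -373.3,    4.3]), 0.43)]
1.05
```

View pictures.

View pics/scene0.png

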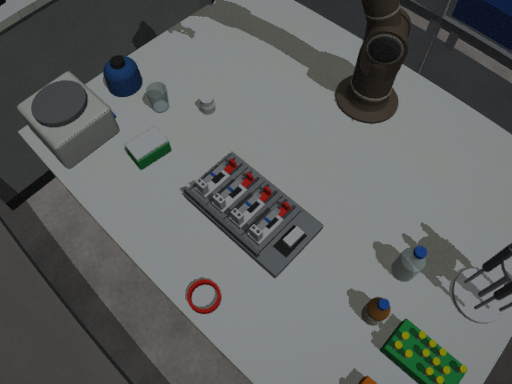

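View pics/side0.png

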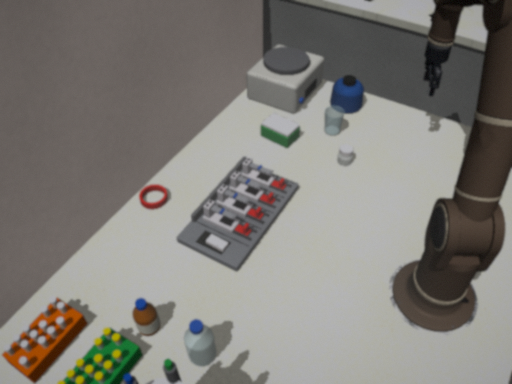

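View pics/wrist0.png

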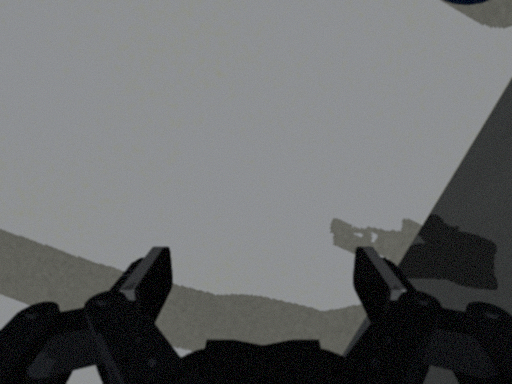

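```bash
cat >> h.py <<'E'
def go(x,y,z,yaw=0.0):
    s=ctrl.observe(); r=R.from_quat(s["ee_rot"]); M=r.as_matrix()
    d=M.T@(np.array([x,y,z])-s["position"]); th=np.arctan2(M[1,0],M[0,0])
    print("t",round(s["time_s"],2),"pos",np.round(s["position"],2),"F",np.round(s["force"],2),"delta",np.round(d,1),"turn",round(th-yaw,3),"tilt",np.round(M[:,2],4),"q",np.round(s["q"],2))
E
python3 - <<'E'
from h import *
go(600,-129,200); go(600,-21,230)
p=ctrl.snapshot("wrist"); T=np.array(p["world_to_cam"]); s=ctrl.observe()
M=R.from_quat(s["ee_rot"]).as_matrix(); C=-T[:3,:3].T@T[:3,3]
print("cam in tool",M.T@(C-s["position"]), "axes in tool (rows cam x,y,z)",T[:3,:3]@M, p["vfov"])
E
```

```text
t 1.05 pos [ 245.57 -574.74  231.32] F [ 0.16 -1.31 -1.19] delta [ 501.1 -270.6   31.3] turn 0.404 tilt [ 0.e+00 -1.e-04 -1.e+00] q [ 1.1   0.41 -0.01  1.6   0.01  1.13 -0.08]
t 1.05 pos [ 245.57 -574.74  231.32] F [ 0.16 -1.31 -1.19] delta [ 543.5 -369.9    1.3] turn 0.404 tilt [ 0.e+00 -1.e-04 -1.e+00] q [ 1.1   0.41 -0.01  1.6   0.01  1.13 -0.08]
cam in tool [  71.85321518   -0.30944587 -143.15435182] axes in tool (rows cam x,y,z) [[ 4.27902893e-04  9.99999727e-01  6.01777689e-04]
 [-9.59411991e-01  5.80241215e-04 -2.82007613e-01]
 [-2.82007886e-01 -4.56680857e-04  9.59411978e-01]] 63.745655461787216
```

Emit:
jog_arm(
  increments=[40,-22,2,0.1,84,-45,4,0.2,128,-69,8,0.3,172,-93,10,0.404,215,-117,12,0.404],
  claw=1,
)

```text
time_s: 1.6
position: [398.3, -381.0, 219.4]
ee_rot: [1.0, -0.002, 0.0, 0.0]
force: [0.5, -0.2, 0.5]
opening: 0.146
```

```bash
python3 -c "
from h import *
go(600,-129,200)"
```

```text
t 1.6 pos [ 398.32 -381.    219.39] F [ 0.52 -0.19  0.45] delta [ 200.7 -252.8   19.4] turn -0.004 tilt [ 4.e-04 -4.e-04 -1.e+00] q [ 0.7   0.3  -0.04  1.79  0.01  1.05 -0.91]
```

Emit:
jog_arm(
  increments=[28,-36,3,0,58,-72,6,0,90,-112,9,0,120,-150,12,0,150,-190,15,0],
)

```text
time_s: 2.1
position: [550.1, -190.2, 204.6]
ee_rot: [1.0, -0.002, 0.001, 0.0]
force: [0.8, -0.5, -0.3]
opening: 0.0
```

```bash
python3 -c "
from h import *
go(600,-129,200)"
```

```text
t 2.1 pos [ 550.14 -190.2   204.56] F [ 0.78 -0.52 -0.32] delta [ 49.6 -61.4   4.6] turn -0.004 tilt [ 1.e-03 -8.e-04 -1.e+00] q [ 0.36  0.37 -0.14  1.73  0.06  1.05 -1.38]
```

Emit:
jog_arm(
  increments=[7,-40,-8,0,14,-80,-16,0,20,-130,-25,0,20,-160,-25,0,20,-160,-25,0],
)

```text
time_s: 2.6
position: [571.1, -23.7, 230.0]
ee_rot: [1.0, 0.002, 0.001, -0.001]
force: [0.5, 0.2, -0.2]
opening: 0.001
```

```bash
python3 - <<'E'
from h import *
go(600,-129,200)
p=ctrl.snapshot("wrist"); save(p,"wrist1.png")
for t in ["dock"]+[f"bay{i}_{k}" for k in("ridge","slide") for i in range(1,5)]:
        print(t,[(np.round(r["at"],1),round(r["p"],2)) for r in ctrl.landmark_of(p,t)][:2])
E
```

```text
t 2.6 pos [571.1  -23.71 230.  ] F [ 0.53  0.17 -0.24] delta [ 28.4 105.5  29.8] turn 0.004 tilt [ 0.002   0.0021 -1.    ] q [ 0.12  0.33 -0.21  1.72  0.07  1.09 -1.68]
dock [(array([ 6.251e+02, -2.100e+01,  5.000e-01]), 0.69), (array([589.7, 160.2,  22.4]), 0.5)]
bay1_ridge [(array([621.4,  90.6,  76.3]), 0.63)]
bay2_ridge []
bay3_ridge []
bay4_ridge [(array([ 625.1, -124.6,   75. ]), 0.8)]
bay1_slide [(array([542. ,  87. ,  55.9]), 0.83)]
bay2_slide [(array([541.6,  18.3,  57.1]), 0.73)]
bay3_slide []
bay4_slide [(array([ 541.9, -128.1,   60.2]), 0.78)]
```

View pics/wrist1.png

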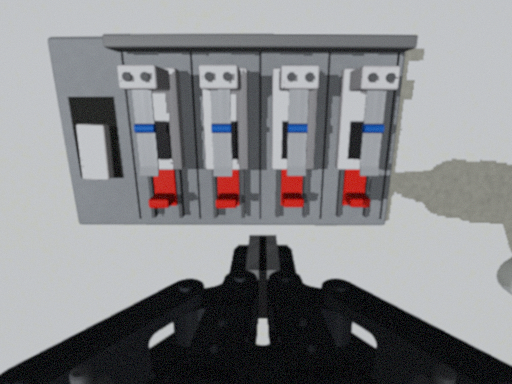

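```bash
python3 - <<'E'
from h import *
p=ctrl.snapshot("wrist"); hsv=cv2.cvtColor(p["image"],cv2.COLOR_RGB2HSV)
m=((hsv[...,0]>105)&(hsv[...,0]<130)&(hsv[...,1]>140)&(hsv[...,2]>60)).astype(np.uint8)
n,l,st,c=cv2.connectedComponentsWithStats(m)
for i in range(1,n):
    if st[i,4]>40: print("blue",st[i],np.round(onz(p,c[i],78),1))
for u in [(162,199.5),(227,200.5),(292,200.5),(356,200.5)]: print("knob",np.round(onz(p,u,59),1))
for u in [(50,38),(415,38),(78,224),(390,224)]: print("corner",np.round(onz(p,u,25),1))
E
```

```text
blue [353 123  23   8 173] [ 622.  -126.2   78. ]
blue [125 125  21   8 157] [621.3  88.4  78. ]
blue [203 124  20   8 141] [621.4  15.5  78. ]
blue [278 124  20   7 134] [621.8 -54.9  78. ]
knob [545.6  76.3  59. ]
knob [544.2   7.   59. ]
knob [543.8 -62.2  59. ]
knob [ 543.4 -130.4   59. ]
corner [710.1 187.8  25. ]
corner [ 707.6 -188.4   25. ]
corner [504.5 193.6  25. ]
corner [ 502.7 -184.9   25. ]
```

```bash
python3 - <<'E'
from h import *
p=ctrl.snapshot("wrist"); 
uv=proj(p,[[541.5,y,59] for y in (87,15,-57,-129)]+[[622,y,78.5] for y in (87,15,-57,-129)])
print(np.round(uv,1)); print(p["D"])
im=p["image"][50:230,40:430].copy(); im=cv2.resize(im,None,fx=2,fy=2,interpolation=cv2.INTER_CUBIC)
for u in uv: cv2.circle(im,(int(2*(u[0]-40)),int(2*(u[1]-50))),3,(0,255,0),-1)
cv2.imwrite("pics/z1.png",im[...,::-1])
E
```

```text
[[152.6 203.2]
 [219.9 202.9]
 [287.3 202.6]
 [354.7 202.3]
 [136.6 127.8]
 [213.4 127.3]
 [290.5 126.9]
 [367.5 126.6]]
[-0.01636345  0.          0.          0.          0.        ]
```

View pics/z1.png

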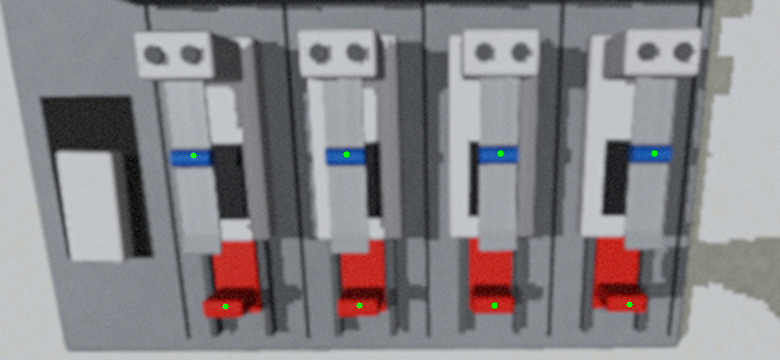

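```bash
python3 -c "
from h import *
go(622,15,95)"
```

```text
t 3.2 pos [570.8  -30.7  229.44] F [ 0.27 -0.25  0.03] delta [ 50.8 -46.1 134.5] turn -0.005 tilt [ 1.e-03 -8.e-04 -1.e+00] q [ 0.13  0.33 -0.2   1.72  0.07  1.09 -1.67]
```

Emit:
jog_arm(
  increments=[20,-20,40,-0.005,40,-40,80,-0.005,51,-46,120,-0.005,51,-46,134,-0.005,51,-46,134,-0.005],
)

```text
time_s: 3.7
position: [620.3, 14.4, 93.1]
ee_rot: [1.0, -0.0, -0.002, 0.001]
force: [-0.0, -0.4, -0.0]
opening: -0.003
```

Emit:
jog_arm(
  increments=[0,0,0,0,0,0,0,0],
)

```text
time_s: 3.9
position: [620.9, 13.5, 95.1]
ee_rot: [1.0, -0.001, -0.001, 0.001]
force: [-0.6, 0.1, -0.1]
opening: 0.001
```

```bash
python3 - <<'E'
from h import *
go(622,15,95)
a=[]
for n in range(4):
    p=ctrl.snapshot("wrist"); s=ctrl.observe(); a.append(np.r_[s["position"],s["force"]])
print(np.round(a,2)); go(622,15,87)
save(p,"wrist2.png")
E
```

```text
t 3.9 pos [620.91  13.52  95.15] F [-0.58  0.1  -0.11] delta [ 1.1 -1.5  0.1] turn -0.001 tilt [-0.0017 -0.0017 -1.    ] q [ 0.04  0.55 -0.19  1.73  0.13  0.88 -1.78]
[[ 6.2108e+02  1.3690e+01  9.5270e+01  2.0000e-02  3.9000e-01  9.5000e-01]
 [ 6.2109e+02  1.3860e+01  9.5170e+01  6.6000e-01 -3.0000e-01  5.4000e-01]
 [ 6.2103e+02  1.3950e+01  9.4950e+01 -2.0000e-02  2.2000e-01  4.6000e-01]
 [ 6.2088e+02  1.4070e+01  9.4630e+01  3.2000e-01  3.1000e-01  3.0000e-02]]
t 4.1 pos [620.88  14.07  94.63] F [0.32 0.31 0.03] delta [ 1.1 -0.9  7.6] turn -0.001 tilt [-0.0019 -0.0014 -1.    ] q [ 0.04  0.56 -0.19  1.73  0.13  0.88 -1.78]
```

View pics/wrist2.png

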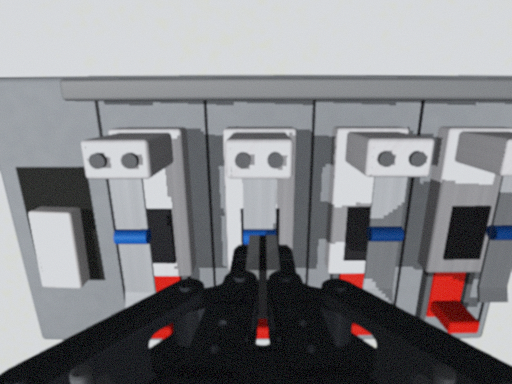

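Emit:
jog_arm(
  increments=[1,-1,4,0,1,-1,8,0,1,-1,11,0,1,-1,11,0],
)

```text
time_s: 4.5
position: [621.3, 15.0, 82.8]
ee_rot: [1.0, -0.0, -0.002, 0.001]
force: [-0.1, -0.5, -0.3]
opening: -0.003
```

Emit:
jog_arm(
  increments=[0,0,0.5,0,0,0,1,0,0,0,1.5,0,0,0,2,0],
)

```text
time_s: 4.9
position: [621.2, 15.1, 80.8]
ee_rot: [1.0, -0.0, -0.002, 0.001]
force: [-0.6, -0.4, 1.2]
opening: -0.001
```

Emit:
jog_arm(
  increments=[0,0,0.5,0,0,0,1,0,0,0,1.5,0,0,0,1.5,0],
)

```text
time_s: 5.3
position: [621.2, 15.1, 79.5]
ee_rot: [1.0, -0.0, -0.002, 0.001]
force: [-2.6, 0.6, 2.9]
opening: -0.001
```

```bash
cat >> h.py <<'E'
def avg(n=3):
    a=[]
    for _ in range(n):
        p=ctrl.snapshot("wrist"); s=ctrl.observe(); a.append(np.r_[s["position"],s["force"]])
    print("t",s["time_s"],"avg",np.round(np.mean(a,0),2),"z",np.round([r[2] for r in a],2),"Fz",np.round([r[5] for r in a],2)); return p
E
python3 -c "
from h import *
avg()"
```

```text
t 5.45 avg [ 6.2118e+02  1.5070e+01  7.9510e+01 -2.4600e+00 -4.9000e-01  4.4500e+00] z [79.51 79.5  79.5 ] Fz [3.99 4.63 4.74]
```

Emit:
jog_arm(
  increments=[0,0,0.4,0,0,0,0.8,0,0,0,0.8,0],
)

```text
time_s: 5.75
position: [621.1, 15.1, 78.8]
ee_rot: [1.0, -0.0, -0.002, 0.001]
force: [-2.3, -0.6, 5.3]
opening: 0.005
```

```bash
python3 -c "
from h import *
p=avg(5);save(p,'press2.png')"
```

```text
t 6.0 avg [ 6.2114e+02  1.5080e+01  7.8790e+01 -3.1900e+00  2.2000e-01  5.4900e+00] z [78.77 78.81 78.79 78.79 78.8 ] Fz [5.53 5.24 6.19 5.58 4.94]
```

Emit:
jog_arm(
  increments=[0,0,0.3,0,0,0,0.3,0,0,0,0.3,0,0,0,0.3,0,0,0,0.3,0],
)

```text
time_s: 6.5
position: [621.2, 15.1, 78.7]
ee_rot: [1.0, -0.0, -0.002, 0.001]
force: [-2.4, 0.1, 5.7]
opening: 0.001
```

Emit:
jog_arm(
  increments=[0,0,0,0,0,0,0,0,0,0,0,0,0,0,0,0,0,0,0,0],
)

```text
time_s: 7.0
position: [621.1, 15.1, 78.8]
ee_rot: [1.0, -0.0, -0.002, 0.001]
force: [-2.1, -0.6, 5.5]
opening: -0.001
```

```bash
python3 -c "
from h import *
p=avg(3); go(622,87,95)"
```

```text
t 7.15 avg [ 6.2111e+02  1.5080e+01  7.8790e+01 -3.0100e+00 -6.1000e-01  5.6900e+00] z [78.8  78.78 78.79] Fz [5.62 5.69 5.76]
t 7.15 pos [621.1   15.07  78.79] F [-3.01 -0.51  5.76] delta [  0.8 -71.9 -16.3] turn -0.0 tilt [-0.0035 -0.0016 -1.    ] q [ 0.03  0.58 -0.19  1.73  0.14  0.85 -1.79]
```

Emit:
jog_arm(
  increments=[0,0,-8,0,0,0,-17,0,1,-36,-18,0,1,-72,-18,0,1,-72,-12,0],
)

```text
time_s: 7.65
position: [622.7, 94.6, 92.3]
ee_rot: [1.0, 0.003, -0.0, -0.002]
force: [-0.9, 0.0, -0.1]
opening: -0.002
```

Emit:
jog_arm(
  increments=[0,0,0,0,0,0,0,0,0,0,0,0],
)

```text
time_s: 7.95
position: [623.0, 93.6, 92.7]
ee_rot: [1.0, 0.003, -0.0, -0.001]
force: [-0.6, -0.2, 0.5]
opening: 0.001
```

```bash
python3 -c "
from h import *
p=avg(2); go(622,87,83)"
```

```text
t 8.05 avg [ 6.2301e+02  9.3390e+01  9.2640e+01  5.2000e-01  8.0000e-02 -3.2000e-01] z [92.66 92.63] Fz [-0.08 -0.56]
t 8.05 pos [623.    93.38  92.63] F [ 0.76  0.01 -0.56] delta [-1.   6.4  9.6] turn 0.005 tilt [-2.0e-04  2.7e-03 -1.0e+00] q [-0.08  0.57 -0.2   1.7   0.14  0.88 -1.91]
```

Emit:
jog_arm(
  increments=[-1,3,3,0,-1,6.4,6,0,-1,6.4,9.6,0,-1,6.4,9.6,0,-1,6.4,9.6,0],
)

```text
time_s: 8.55
position: [621.9, 87.1, 82.8]
ee_rot: [1.0, 0.003, -0.0, -0.001]
force: [0.5, 0.6, 0.0]
opening: -0.001
```

Emit:
jog_arm(
  increments=[0,0,0.5,0,0,0,1,0,0,0,1.5,0,0,0,2,0,0,0,2,0],
)

```text
time_s: 9.05
position: [621.9, 87.2, 80.8]
ee_rot: [1.0, 0.003, -0.0, -0.001]
force: [-1.1, -0.4, 0.4]
opening: 0.001
```

Emit:
jog_arm(
  increments=[0,0,0.5,0,0,0,1,0,0,0,1.5,0,0,0,1.5,0,0,0,1.5,0],
)

```text
time_s: 9.55
position: [621.8, 87.2, 79.4]
ee_rot: [1.0, 0.003, -0.0, -0.001]
force: [-2.6, -0.0, 4.0]
opening: -0.002
```

```bash
python3 -c "
from h import *
p=avg(3)"
```

```text
t 9.7 avg [621.78  87.22  79.39  -2.23  -0.75   3.4 ] z [79.4  79.4  79.36] Fz [2.82 4.03 3.34]
```

Emit:
jog_arm(
  increments=[0,0,0.5,0,0,0,1.1,0,0,0,1.2,0,0,0,1.2,0,0,0,1.2,0],
)

```text
time_s: 10.2
position: [621.7, 87.2, 78.3]
ee_rot: [1.0, 0.003, -0.0, -0.001]
force: [-2.7, 0.1, 6.4]
opening: -0.001
```

```bash
python3 -c "
from h import *
p=avg(3)"
```

```text
t 10.35 avg [ 6.2174e+02  8.7220e+01  7.8350e+01 -3.0900e+00 -4.6000e-01  5.8800e+00] z [78.33 78.35 78.37] Fz [6.59 5.02 6.04]
```

Emit:
jog_arm(
  increments=[0,0,0,0,0,0,0,0,0,0,0,0,0,0,0,0,0,0,0,0],
)

```text
time_s: 10.85
position: [621.7, 87.2, 78.5]
ee_rot: [1.0, 0.003, -0.0, -0.001]
force: [-2.8, -0.2, 4.9]
opening: 0.0
```

Emit:
jog_arm(
  increments=[0,0,0,0,0,0,0,0,0,0,0,0,0,0,0,0,0,0,0,0],
)

```text
time_s: 11.35
position: [621.7, 87.2, 78.6]
ee_rot: [1.0, 0.003, -0.0, -0.001]
force: [-2.0, 0.2, 5.3]
opening: 0.001
```

```bash
python3 -c "
from h import *
p=avg(2); go(622,-57,95)"
```

```text
t 11.45 avg [ 6.2175e+02  8.7260e+01  7.8650e+01 -2.8500e+00 -3.5000e-01  5.0100e+00] z [78.66 78.64] Fz [4.79 5.22]
t 11.45 pos [621.74  87.25  78.64] F [-2.64 -0.71  5.22] delta [ -0.5 144.2 -16.8] turn 0.005 tilt [-7.0e-04  2.8e-03 -1.0e+00] q [-0.07  0.58 -0.2   1.72  0.14  0.85 -1.9 ]
```

Emit:
jog_arm(
  increments=[0,0,-10,0,0,4,-19,0,0,44,-19,0,0,90,-19,0,0,136,-19,0],
)

```text
time_s: 11.95
position: [622.9, -50.3, 98.2]
ee_rot: [1.0, 0.003, 0.0, -0.001]
force: [0.8, 0.6, 0.1]
opening: 0.0
```

```bash
python3 -c "
from h import *
avg(4); go(622,-57,90)"
```

```text
t 12.15 avg [ 6.2246e+02 -5.6770e+01  9.7840e+01  4.9000e-01 -1.9900e+00  1.6000e-01] z [97.93 97.81 97.83 97.81] Fz [-0.32  0.03 -0.15  1.07]
t 12.15 pos [622.67 -51.09  97.81] F [0.5  1.06 1.07] delta [-0.7  5.9  7.8] turn 0.001 tilt [ 2.0e-04  2.4e-03 -1.0e+00] q [ 0.14  0.56 -0.19  1.72  0.13  0.88 -1.67]
```

Emit:
jog_arm(
  increments=[-0.5,3,3,0,-0.5,6,7,0,-0.5,6,8,0,-0.5,6,8,0,-0.5,6,8,0],
)

```text
time_s: 12.65
position: [622.2, -56.4, 89.7]
ee_rot: [1.0, 0.001, 0.0, -0.001]
force: [-0.7, 0.7, 0.4]
opening: -0.004
```

```bash
python3 -c "
from h import *
go(622,-57,83)"
```

```text
t 12.65 pos [622.22 -56.39  89.71] F [-0.72  0.7   0.36] delta [-0.2  0.6  6.7] turn 0.002 tilt [ 1.0e-04  2.5e-03 -1.0e+00] q [ 0.15  0.57 -0.19  1.72  0.13  0.87 -1.66]
```

Emit:
jog_arm(
  increments=[0,0.5,3,0,0,0.5,6,0,0,0.5,7,0,0,0.5,7,0],
)

```text
time_s: 13.05
position: [622.0, -56.9, 82.4]
ee_rot: [1.0, 0.001, -0.0, -0.001]
force: [0.4, 0.6, 0.0]
opening: 0.001
```

Emit:
jog_arm(
  increments=[0,0,0.5,0,0,0,1,0,0,0,1.5,0,0,0,2,0,0,0,2,0],
)

```text
time_s: 13.55
position: [622.0, -56.9, 80.3]
ee_rot: [1.0, 0.001, -0.0, -0.001]
force: [-0.0, -0.0, -0.3]
opening: -0.003
```

Emit:
jog_arm(
  increments=[0,0,0.5,0,0,0,1,0,0,0,1.5,0,0,0,1.5,0,0,0,1.5,0],
)

```text
time_s: 14.05
position: [622.0, -56.9, 78.8]
ee_rot: [1.0, 0.001, -0.0, -0.001]
force: [0.1, -0.1, -0.1]
opening: -0.001
```

```bash
python3 -c "
from h import *
p=avg(3)"
```

```text
t 14.2 avg [ 6.2198e+02 -5.6860e+01  7.8840e+01 -5.0000e-01  2.0000e-02  1.9000e-01] z [78.84 78.84 78.85] Fz [-0.28  0.77  0.08]
```

No contact yet; continue.

Emit:
jog_arm(
  increments=[0,0,0.5,0,0,0,1,0,0,0,1.5,0,0,0,1.5,0,0,0,1.5,0],
)

```text
time_s: 14.7
position: [622.0, -56.8, 77.5]
ee_rot: [1.0, 0.001, -0.0, -0.001]
force: [-1.5, -0.2, 2.2]
opening: -0.001
```

```bash
python3 -c "
from h import *
p=avg(2)"
```

```text
t 14.8 avg [ 6.2194e+02 -5.6840e+01  7.7430e+01 -1.3700e+00  4.1000e-01  2.1600e+00] z [77.45 77.41] Fz [2.2  2.12]
```

Emit:
jog_arm(
  increments=[0,0,0.5,0,0,0,1,0,0,0,1.5,0,0,0,1.5,0,0,0,1.5,0],
)

```text
time_s: 15.3
position: [621.9, -56.8, 76.1]
ee_rot: [1.0, 0.001, -0.0, -0.001]
force: [-3.7, -0.7, 4.9]
opening: -0.001
```

```bash
python3 -c "
from h import *
p=avg(3)"
```

```text
t 15.45 avg [ 6.2188e+02 -5.6860e+01  7.6040e+01 -2.5100e+00 -4.6000e-01  5.3400e+00] z [76.04 76.03 76.04] Fz [5.15 4.88 5.99]
```

Emit:
jog_arm(
  increments=[0,0,0.5,0,0,0,0.5,0,0,0,0.5,0,0,0,0.5,0,0,0,0.5,0],
)

```text
time_s: 15.95
position: [621.8, -56.8, 75.7]
ee_rot: [1.0, 0.001, -0.0, -0.001]
force: [-2.8, 0.1, 5.4]
opening: -0.001
```

Emit:
jog_arm(
  increments=[0,0,0.2,0,0,0,0.2,0,0,0,0.2,0,0,0,0.2,0,0,0,0.2,0],
)

```text
time_s: 16.45
position: [621.8, -56.9, 75.7]
ee_rot: [1.0, 0.001, -0.0, -0.001]
force: [-2.3, 0.2, 5.7]
opening: -0.004
```

```bash
python3 -c "
from h import *
p=avg(2); go(622,-129,95)"
```

```text
t 16.55 avg [ 6.2185e+02 -5.6860e+01  7.5720e+01 -3.4700e+00  5.8000e-01  5.3200e+00] z [75.7  75.74] Fz [5.02 5.61]
t 16.55 pos [621.87 -56.84  75.74] F [-3.21  0.32  5.61] delta [ -0.1  72.1 -19.4] turn 0.002 tilt [-6.0e-04  2.5e-03 -1.0e+00] q [ 0.15  0.58 -0.19  1.73  0.13  0.84 -1.67]
```

Emit:
jog_arm(
  increments=[0,0,-10,0,0,4,-20,0,0,36,-20,0,0,66,-20,0,0,66,-18,0],
)

```text
time_s: 17.05
position: [622.0, -129.7, 94.6]
ee_rot: [1.0, -0.002, 0.0, 0.001]
force: [0.5, -0.5, -0.5]
opening: 0.001
```

```bash
python3 -c "
from h import *
avg(4); go(622,-129,88)"
```

```text
t 17.25 avg [ 6.2205e+02 -1.2383e+02  9.3900e+01 -1.6000e-01  4.5000e-01 -1.7000e-01] z [93.95 93.88 93.88 93.9 ] Fz [-0.43  0.04 -0.16 -0.14]
t 17.25 pos [ 622.21 -121.88   93.9 ] F [-1.33  0.33 -0.14] delta [-0.2  7.1  5.9] turn 0.003 tilt [-3.0e-04  3.3e-03 -1.0e+00] q [ 0.25  0.57 -0.18  1.69  0.12  0.89 -1.55]
```

Emit:
jog_arm(
  increments=[0,3,3,0,0,7,6,0,0,7,6,0,0,7,6,0,0,7,6,0],
)

```text
time_s: 17.75
position: [622.3, -128.7, 87.9]
ee_rot: [1.0, 0.002, -0.0, -0.002]
force: [0.1, 0.5, 0.5]
opening: 0.002
```

```bash
python3 -c "
from h import *
avg(1); go(622,-129,83)"
```

```text
t 17.8 avg [ 6.2232e+02 -1.2870e+02  8.7900e+01 -9.0000e-02 -5.2000e-01 -1.6000e-01] z [87.9] Fz [-0.16]
t 17.8 pos [ 622.32 -128.7    87.9 ] F [-0.09 -0.52 -0.16] delta [-0.3  0.3  4.9] turn 0.003 tilt [-2.0e-04  3.3e-03 -1.0e+00] q [ 0.26  0.58 -0.18  1.69  0.12  0.88 -1.54]
```

Emit:
jog_arm(
  increments=[0,0,2,0,0,0,4,0,0,0,5,0,0,0,5,0],
)

```text
time_s: 18.2
position: [622.1, -128.6, 82.6]
ee_rot: [1.0, 0.002, -0.0, -0.002]
force: [-0.1, 0.3, 0.6]
opening: -0.003
```

Emit:
jog_arm(
  increments=[0,0,0.5,0,0,0,1,0,0,0,1.5,0,0,0,2,0,0,0,2,0],
)

```text
time_s: 18.7
position: [622.1, -128.6, 80.5]
ee_rot: [1.0, 0.002, -0.0, -0.002]
force: [0.0, 0.4, -0.6]
opening: -0.001
```

Emit:
jog_arm(
  increments=[0,0,0.5,0,0,0,1,0,0,0,1.5,0,0,0,1.5,0,0,0,1.5,0],
)

```text
time_s: 19.2
position: [622.1, -128.6, 79.0]
ee_rot: [1.0, 0.002, -0.0, -0.002]
force: [0.0, 0.5, 0.1]
opening: -0.002
```

Emit:
jog_arm(
  increments=[0,0,0.5,0,0,0,1,0,0,0,1.5,0,0,0,1.5,0,0,0,1.5,0],
)

```text
time_s: 19.7
position: [622.1, -128.6, 77.5]
ee_rot: [1.0, 0.002, -0.0, -0.002]
force: [0.2, -0.4, 0.8]
opening: -0.005
```

```bash
python3 -c "
from h import *
p=avg(3)"
```

```text
t 19.85 avg [ 6.2209e+02 -1.2861e+02  7.7550e+01  3.7000e-01  6.1000e-01  5.0000e-02] z [77.55 77.55 77.54] Fz [ 0.17  0.08 -0.09]
```

Emit:
jog_arm(
  increments=[0,0,0.5,0,0,0,1,0,0,0,1.5,0,0,0,2,0,0,0,2,0],
)

```text
time_s: 20.35
position: [622.0, -128.6, 75.5]
ee_rot: [1.0, 0.002, -0.001, -0.002]
force: [-1.5, -0.1, 2.2]
opening: -0.0
```

```bash
python3 -c "
from h import *
p=avg(2)"
```

```text
t 20.45 avg [ 6.2196e+02 -1.2858e+02  7.5550e+01 -1.8100e+00  2.5000e-01  2.5800e+00] z [75.54 75.56] Fz [2.92 2.23]
```

Emit:
jog_arm(
  increments=[0,0,0.5,0,0,0,1,0,0,0,1.5,0,0,0,2,0,0,0,2,0],
)

```text
time_s: 20.95
position: [621.9, -128.6, 73.6]
ee_rot: [1.0, 0.002, -0.001, -0.002]
force: [-2.0, 0.4, 5.4]
opening: -0.001
```

```bash
python3 -c "
from h import *
p=avg(3)"
```

```text
t 21.1 avg [ 6.2188e+02 -1.2861e+02  7.3590e+01 -2.4100e+00  3.2000e-01  3.9000e+00] z [73.57 73.59 73.6 ] Fz [3.58 3.83 4.28]
```

Emit:
jog_arm(
  increments=[0,0,0.5,0,0,0,1,0,0,0,1.5,0,0,0,2,0,0,0,2,0],
)

```text
time_s: 21.6
position: [621.8, -128.6, 71.6]
ee_rot: [1.0, 0.002, -0.001, -0.002]
force: [-3.6, 0.5, 5.0]
opening: 0.003
```

```bash
python3 -c "
from h import *
p=avg(3)"
```

```text
t 21.75 avg [ 6.2188e+02 -1.2860e+02  7.1670e+01 -3.0300e+00  4.6000e-01  5.3200e+00] z [71.66 71.67 71.69] Fz [5.32 4.84 5.79]
```

Emit:
jog_arm(
  increments=[0,0,0.2,0,0,0,0.2,0,0,0,0.2,0,0,0,0.2,0,0,0,0.2,0],
)

```text
time_s: 22.25
position: [621.9, -128.6, 71.6]
ee_rot: [1.0, 0.002, -0.001, -0.002]
force: [-2.9, 0.2, 5.1]
opening: 0.003
```

Emit:
jog_arm(
  increments=[0,0,0.2,0,0,0,0.2,0,0,0,0.2,0,0,0,0.2,0,0,0,0.2,0],
)

```text
time_s: 22.75
position: [621.9, -128.6, 71.5]
ee_rot: [1.0, 0.002, -0.001, -0.002]
force: [-2.4, 0.5, 4.8]
opening: 0.001
```

```bash
python3 -c "
from h import *
p=avg(3); go(622,-129,105)"
```

```text
t 22.9 avg [ 6.2188e+02 -1.2861e+02  7.1550e+01 -3.1400e+00 -2.0000e-01  5.5200e+00] z [71.55 71.54 71.55] Fz [5.61 5.68 5.28]
t 22.9 pos [ 621.89 -128.61   71.55] F [-3.47 -0.13  5.28] delta [  0.1   0.3 -33.5] turn 0.003 tilt [-0.0011  0.0033 -1.    ] q [ 0.25  0.6  -0.18  1.7   0.13  0.85 -1.55]
```

Emit:
jog_arm(
  increments=[0,0,-14,0,0,0,-30,0,-30,0,-34,0,-70,0,-34,0,-105,0,-34,0],
)

```text
time_s: 23.4
position: [516.2, -129.1, 106.9]
ee_rot: [1.0, 0.002, 0.0, -0.001]
force: [-0.9, 0.6, -0.5]
opening: -0.002
```

```bash
python3 -c "
from h import *
p=avg(4); save(p,'w3.png'); go(505,-129,44)"
```

```text
t 23.6 avg [ 5.1408e+02 -1.2960e+02  1.0680e+02 -1.8300e+00  3.2000e-01 -1.6000e-01] z [106.14 106.65 107.14 107.25] Fz [-2.59  0.94  0.42  0.6 ]
t 23.6 pos [ 517.76 -129.44  107.25] F [0.91 0.5  0.6 ] delta [-12.9  -0.3  63.2] turn 0.003 tilt [ 0.0017  0.0027 -1.    ] q [ 0.31  0.41 -0.2   1.94  0.11  0.8  -1.51]
```

View pics/w3.png

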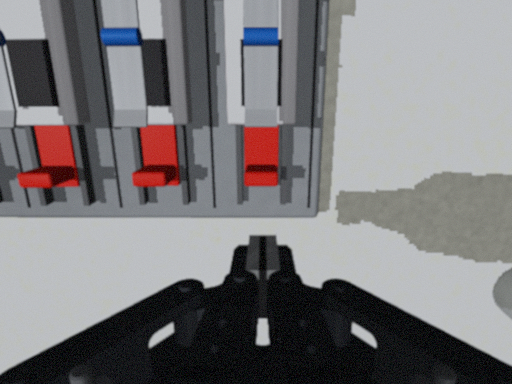

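Emit:
jog_arm(
  increments=[-7,0,0,0,-13,0,10,0,-13,0,30,0,-13,0,50,0,-13,0,60,0],
)

```text
time_s: 24.1
position: [503.9, -129.0, 45.1]
ee_rot: [1.0, 0.002, -0.0, -0.002]
force: [-0.1, 0.3, 1.1]
opening: -0.004
```

```bash
python3 -c "
from h import *
p=avg(3); go(520,-129,43)"
```

```text
t 24.25 avg [ 5.0389e+02 -1.2895e+02  4.5430e+01 -1.4000e-01 -2.2000e-01  6.0000e-02] z [44.28 45.48 46.52] Fz [-0.78  0.88  0.07]
t 24.25 pos [ 504.5  -129.05   46.52] F [0.06 0.4  0.07] delta [15.5  0.   3.5] turn 0.003 tilt [ 0.      0.0032 -1.    ] q [ 0.3   0.49 -0.18  2.01  0.13  0.66 -1.53]
```

Emit:
jog_arm(
  increments=[4,0,2,0,8,0,3,0,12,0,3,0,16,0,3,0,20,0,3,0],
)

```text
time_s: 24.75
position: [525.1, -129.0, 43.8]
ee_rot: [1.0, 0.002, 0.0, -0.002]
force: [-0.3, 0.2, -0.8]
opening: -0.002
```

Emit:
jog_arm(
  increments=[2,0,0,0,4,0,0,0,6,0,0,0,8,0,0,0,10,0,0,0],
)

```text
time_s: 25.25
position: [535.0, -129.0, 43.7]
ee_rot: [1.0, 0.002, 0.0, -0.002]
force: [-2.7, 0.4, 1.3]
opening: -0.0
```

```bash
python3 -c "
from h import *
p=avg(2); go(550,-129,43)"
```

```text
t 25.35 avg [ 5.3540e+02 -1.2896e+02  4.3740e+01 -1.0700e+00 -3.0000e-02 -1.3000e-01] z [43.75 43.74] Fz [-1.08  0.82]
t 25.35 pos [ 535.39 -128.96   43.74] F [-0.75 -0.3   0.82] delta [14.6  0.1  0.7] turn 0.003 tilt [ 8.0e-04  3.1e-03 -1.0e+00] q [ 0.29  0.53 -0.18  1.94  0.14  0.69 -1.54]
```

Emit:
jog_arm(
  increments=[2,0,0,0,4,0,0,0,6,0,0,0,8,0,0,0,10,0,0,0],
)

```text
time_s: 25.85
position: [545.5, -129.0, 43.7]
ee_rot: [1.0, 0.002, 0.0, -0.002]
force: [-1.0, 0.0, 1.0]
opening: -0.003
```

Emit:
jog_arm(
  increments=[1,0,0,0,2,0,0,0,3,0,0,0,4,0,0,0,4,0,0,0],
)

```text
time_s: 26.35
position: [549.7, -129.0, 43.7]
ee_rot: [1.0, 0.002, 0.001, -0.002]
force: [-1.6, -0.8, -0.5]
opening: -0.002
```

Emit:
jog_arm(
  increments=[1,0,0,0,2,0,0,0,3,0,0,0,3,0,0,0],
)

```text
time_s: 26.75
position: [551.0, -129.0, 43.5]
ee_rot: [1.0, 0.002, -0.001, -0.002]
force: [-6.9, 0.2, 5.3]
opening: 0.003
```

```bash
python3 -c "
from h import *
p=avg(2); save(p,'w4.png')"
```

```text
t 26.85 avg [ 550.97 -129.     43.55   -7.61    0.78    5.98] z [43.57 43.54] Fz [6.18 5.79]
```

View pics/w4.png

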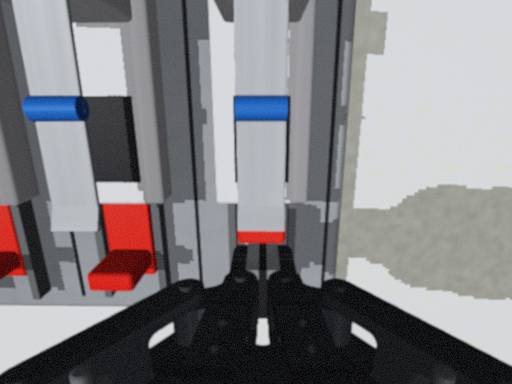

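Emit:
jog_arm(
  increments=[1,0,0,0,2.5,0,0,0,2.5,0,0,0],
)

```text
time_s: 27.15
position: [551.0, -129.1, 43.3]
ee_rot: [1.0, 0.001, -0.004, -0.002]
force: [-9.8, 1.0, 7.0]
opening: 0.002
```

```bash
python3 -c "
from h import *
p=avg(2); go(500,-129,45)"
```

```text
t 27.25 avg [ 5.5097e+02 -1.2904e+02  4.3290e+01 -9.5400e+00  5.3000e-01  7.2700e+00] z [43.28 43.31] Fz [7.44 7.11]
t 27.25 pos [ 550.98 -129.06   43.31] F [-9.41  0.13  7.11] delta [-51.   -0.2  -1.3] turn 0.003 tilt [-0.0073  0.0031 -1.    ] q [ 0.28  0.55 -0.18  1.89  0.14  0.72 -1.54]
```

Hard stop at x=551. Back off, rise and check.

Emit:
jog_arm(
  increments=[-4,0,0,0,-15,0,0,0,-30,0,0,0,-45,0,-15,0,-45,0,-50,0],
)

```text
time_s: 27.75
position: [502.2, -129.1, 91.7]
ee_rot: [1.0, 0.001, -0.007, -0.002]
force: [0.9, -0.3, 0.3]
opening: -0.002
```

Emit:
jog_arm(
  increments=[0,0,-30,0,0,0,-60,0,20,-10,-100,0,40,-50,-110,0,40,-50,-110,0],
)

```text
time_s: 28.25
position: [547.1, -73.5, 204.1]
ee_rot: [1.0, 0.004, -0.003, -0.003]
force: [0.6, 0.3, -0.8]
opening: 0.001
```

```bash
python3 - <<'E'
from h import *
ctrl.snapshot("wrist")
p=avg(5); save(p,'w5.png'); q=ctrl.snapshot("side"); save(q,"side5.png")
v=q["image"][140:280,160:320]; cv2.imwrite("pics/side5z.png",cv2.resize(v,None,fx=4,fy=4)[...,::-1])
for n,x in(("out",541.5),("home",566.5)):print(n,np.round(proj(p,[[x,y,59] for y in (87,15,-57,-129)]),0).tolist())
go(0,0,0)
E
```

```text
t 28.55 avg [ 5.4305e+02 -7.9770e+01  2.0096e+02 -5.4000e-01  2.0000e-02 -1.4000e-01] z [201.6  201.03 200.77 200.7  200.71] Fz [ 0.32  0.83 -0.75 -0.77 -0.35]
out [[88.0, 181.0], [163.0, 181.0], [239.0, 182.0], [315.0, 182.0]]
home [[84.0, 155.0], [161.0, 155.0], [238.0, 155.0], [316.0, 156.0]]
t 28.6 pos [542.92 -80.49 200.81] F [ 0.33 -1.    0.46] delta [-539.9  -80.2  209. ] turn 0.001 tilt [-0.0145  0.0039 -0.9999] q [ 0.24  0.33 -0.23  1.8   0.08  1.04 -1.59]
```

View pics/w5.png

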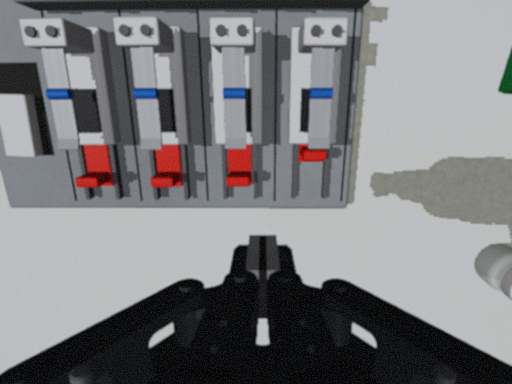

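View pics/side5z.png

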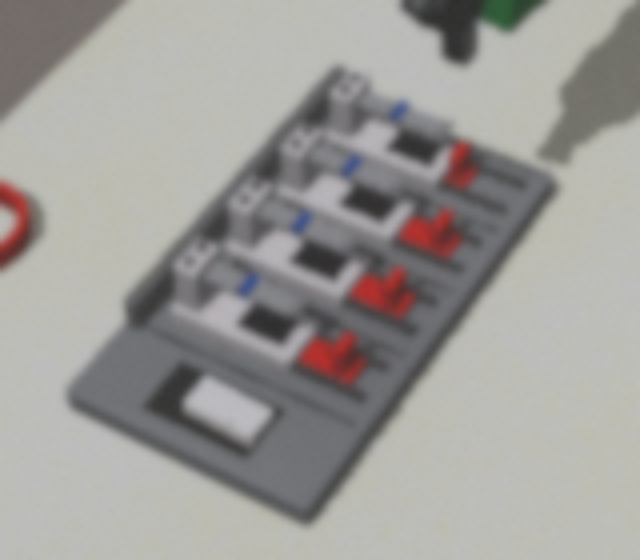

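Bay 4's knob is at (313,154), where "home" projects. The other three are at row 181, the "out" position. The cartridge is undisturbed.

```bash
python3 -c "
from h import *
print(ctrl.sign_off())"
```

```text
the job is handed in; nothing more can be done
None
```

The soft tongue is in bay 4. I pushed that bay's red slide home to its stop and left the other three out. The job is handed in; the clock read 28.6 s at the last check before that.

I pressed the ridges in the order 2, 1, 3, 4, each for more than a second. The highest vertical force I read on any tongue was about 6.6 N.

| Bay | Force (N) | Give (mm) |
|---|---|---|
| 1 | about 5.9 | about 2.6 |
| 2 | about 5.7 | about 2.6 |
| 3 | about 5.5 | about 2.8 |
| 4 | about 5.4 | about 6 |

- **Steadiness:** the force on bay 1 sagged from about 5.9 N to 5.0 N while I held it; the other three stayed steady.
- **Slide:** it stopped hard with the tool at x = 551 mm, where extra push raised the force to about 10 N without further movement.
- **Final pictures:** the bay 4 knob sits where the "home" position should appear, within a few pixels. Knobs 1 to 3 are still out and the cartridge is where it was. The gripper was clear of everything, about 200 mm up.
- **Not checked:** I did not measure the bottles, jar, beaker and tip box again at the end. The arm passed near them only well above their height.

No check failed. My first wrist-camera position readings were a few millimetres off because the arm was still settling, so I measured again before pressing.

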